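Jog the dough feeder to its chute by hand

TASK

Make the dough feeder safe by pressing its mushroom stop button until it stays in, then pump the feeder's hand lever back and forth, tooth by tooth, until the tall fin on the round plate stands at the fixed pointer by the chute; do not run it past, and do not push the plate itself. Only then twist the button clockwise so that it springs out again. Leave everything else on the bench where it stands, and let go of everything.

Things in the scene. Friction and masses are not known exactly. Their poses are not given: they have to be found in the camera images.
- feeder: the dough feeder, fixed to the table: grey deck 240 (x) x 260 (y) x 48 mm high; origin on the table under the centre of the round plate, on its upright axis. Its +x points to the pointer post (103 mm high, 126 mm from the axis) and the steel chute; the lever sticks out over its -x side. Studs driven by the lever's pawl always stop at the same spots; one of these brings the fin to the target
- plate: the feeder's round metal plate, 192 mm across, top 82 mm above the table, with 12 studs around its rim (30 degrees apart, 210 mm over all, up to 87 mm high). Origin on the table on the axis. One tall fin stands on it. Stiff (0.35 N m); from above it turns only counter-clockwise: a fixed pawl at the rim keeps it from turning back more than a tooth's slack
- fin_top (a point): middle of the top edge of the only fin on the plate: upright steel blade 10 mm thick, 32 mm long in the radial direction, 46 mm tall, its middle 75 mm from the axis, top 128 mm above the table. It starts 45 to 132 degrees short of the pointer (clockwise of it, seen from above), which takes 2 to 5 full lever strokes; then it stands within 3 mm of the target
- target (a point): fixed point at the same radius and height as fin_top, straight inward of the fixed pointer: where the fin's top must stand
- lever (a joint): angle of the pump lever, rad: 0 at its back stop, 0.70 at its forward stop, counter-clockwise from above. Swings level about the plate's axis, no spring, stays where left, may start anywhere. At q its arm points to pi - 0.35 + q from the feeder's +x. Forward it drives the plate, back it slips. Each full stroke, stop to stop, turns the plate one stud (30 degrees); the first brings 0.3 to 1.3 studs
- lever_grip (a point): centre of the top of the lever's upright round wooden handle: 28 mm diameter, from 62 to 157 mm above the table, 190 mm from the plate's axis. Flat steel arm below it, 24 mm wide, at 54 to 62 mm height. Needs 3 to 4 N forward, 1 N back. To take the next stud the lever must come back to within about 0.15 rad of its back stop
- stop_box: the feeder's stop station, fixed to the table left or right of the feeder: grey box 84 x 84 x 60 mm high with a black mushroom button on top; origin under its centre
- stop_top (a point): centre of the mushroom button's top: round head 48 mm diameter, 22 mm thick, top 100 mm above the table when out; 92 mm when latched in, 87 mm when pressed to the bottom
- stop (a joint): how far the button is pressed in, m: 0 when out, 0.0075 when latched in, 0.013 at the bottom. Spring force 1.5 N to 5 N; it latches once pressed in past 0.010 and let go
- stop_knob (a joint): turn of the button's head, rad, clockwise seen from above: 0 at rest, stop at 1.2. Turned past about 0.5 to 0.6 while latched, it unlatches and springs out when let go; a light spring (up to 0.06 N m) turns the head back to 0
- tin: dark steel loaf tin, open on top, 200 x 100 x 70 mm high; loose bystander, origin under its centre
- jar: glass storage jar with steel lid, 72 mm across, 110 mm high, standing close beside the stop box; loose bystander, origin under its centre
- shaker: round steel flour shaker, 60 mm across, 128 mm high, standing close beside the stop box on the side opposite the jar; loose bystander, origin under its centre
- scraper: dough scraper lying flat: steel blade 75 x 100 mm towards its +x, wooden handle 70 x 26 mm towards its -x, 23 mm high in all; loose bystander, origin under its centre (where blade meets handle)
- timer: white round kitchen timer, 64 mm across, 56 mm high; loose bystander, origin under its centre
- mug: white ceramic beaker without a handle, 72 mm across, 85 mm high; loose bystander, origin under its centre
- scoop_cup: copper measuring cup, 68 mm across, 75 mm high; loose bystander, origin under its centre
Things that resemble listed ones, but are neither listed nor needed, are in the scene too. Leave any turquoise look-alike of the stop_box alone.

How it is judged:
On the way, in this order (a step that is already met when the one before it is completed fails the run):
1. the stop button is latched in and the robot has let go of it (value of joint stop above 0.006 m and contact force between each of the fingers, the arm and stop_box below 0.5 N), for 0.2 s.
2. with the button still in, the fin stands at the target (within 11 mm) (value of joint stop above 0.006 m and horizontal distance between fin_top and target below 0.011 m), for 0.2 s.
At the end, for the whole second after the job is handed in: The stop button is out again (within 2 mm of fully out), the fin's top stands within 11 mm horizontally of the target at the pointer with the plate at rest, every loose bystander is within 30 mm of where it stood, and the robot touches nothing (value of joint stop below 0.002 m and horizontal distance between fin_top and target below 0.011 m and linear speed of plate below 0.01 m/s and distance of each of tin, jar, shaker, scraper, timer, mug, scoop_cup from where it was at the start of the episode below 0.03 m).
It fails at once if the plate is turned (fin moved by more than 15 mm) while the stop button is out and the fin is not at the target (distance of fin_top from where it was at the start of the episode above 0.015 m and value of joint stop below 0.004 m and horizontal distance between fin_top and target above 0.015 m).
It fails at once if the fin is run more than 20 mm past the pointer (y of fin_top in the frame of feeder above 0.02 m).
It fails at once if the robot pushes the plate itself (more than 3 N) (contact force between any of the fingers, the arm and plate above 3 N).
It fails at once if a loose bystander is moved by more than 30 mm (distance of any of tin, jar, shaker, scraper, timer, mug, scoop_cup from where it was at the start of the episode above 0.03 m).
It also fails if it takes over 61 s, if anything falls off the work surface, if the arm or the gripper's body presses on something with over 40 N, if the wrist force passes 120 N, or if a joint passes its speed limit or range.

ROBOT

A 7-joint arm with a two-finger parallel gripper is mounted at the origin on the work surface. World frame = base frame: x ahead of the robot, y to its left, z up, the work surface at z = 0. Lengths are in m, angles in rad, forces in N, time in s.
With the tool pointing down it reaches from about 0.4 to 0.875 m from the base axis. Payload 19.3 kg.
Tool frame: the origin (TCP) lies at the very end of the fingers, on their centre line; the grasp point (between the pads) lies 19 mm behind it; z points along the fingers, y is the direction in which the jaws open and shut (so a half turn about z gives the same grasp; the last joint's range is limited). The gripper opens to 85 mm and grips with 20 to 120 N. Pads are 22 mm wide; open, the fingers measure 114 mm over their backs; the gripper's body (76 mm by 85 mm) begins 54 mm behind the grasp point. The pads swing forward as they close: fully open they stand 13 mm farther back than shut.
Start: joints at [1.036, 0.521, -0.036, 1.599, 0.021, 1.021, -0.113], TCP at [0.28, -0.559, 0.231] pointing down, gripper open.
Joint ranges: [-2.91, 2.91], [-0.3, 2.13], [-1.5, 1.42], [0.17, 2.43], [-1.26, 4.41], [0.16, 1.93], [-2.52, 2.52]. Speed limits (rad/s): [1.89, 1.89, 2.39, 2.39, 3.01, 3.01, 3.01].

INTERFACE

Orientations are given as a rotation vector (axis times angle).
In Python, from workcell import manip, eyes, workorder gives the robot as it stands.
- The arm moves only by the shell command python3 -m pendant 'ROWS' [OPENING] [FORCE]. ROWS is JSON, a list of rows, each a list of 6 numbers: the shift along the world's x, y, z in cm, then the turn, a rotation vector about the world's x, y, z in degrees. In form: [[x, y, z, rx, ry, rz], ...]. A call has 1 to 12 rows; each row is the pose to reach, as a shift and turn from the pose commanded when the call began; what a row does not reach only later rows make up. A row lasts 1/10 s, in which the tool goes at most 50 mm and 8.59 degrees, less where a joint would pass 70% of its speed; a pose out of reach is approached as far as the arm can. A call with a gripper value outside its range is refused whole. OPENING is the finger opening in cm, from 0 to 8.54, set as the call begins (- or left out, the last holds). The fingers move at their own pace and stop on an object; FORCE is the grip in N (left out, the last holds). Time passes only in rows, so rows that repeat a pose let the fingers close. It gives the time, the measured TCP pose, the force and the opening at its end, in the units of the state.
- manip.read_state(): the state, without advancing time (a new reading comes with each control period).
- eyes.grab_frame(name): name is "scene" or "top" or "wrist"; returns the picture (480x640x3 uint8, red, green, blue); there is no depth.
- eyes.get_calibration(name): a dict with "fx", "fy", "cx", "cy" (pixels), "R" (3x3) and "t" (3): a world point X has camera coordinates R X + t. Camera axes: x right, y down, z forward; pixel columns grow to the right and rows downward; lengths in m; the calibration is good to about 2 mm. A picture is of the moment at which its call begins: read the wrist's pose just before it. get_calibration takes no time and is no camera call; for the wrist camera it gives the pose at the moment of the call.
- workorder.sign_off(): hands the job in, once; it reports no verdict.
The state is a dict: "t": time; "q": joint angles; "qd": joint speeds; "effort": joint torques, N m; "ee_pos": TCP position; "eef_rot": TCP orientation; "force": force on the tool from outside, world axes, zero at the start; "ft_torque": the same for the moment, N m; "width": opening from 0.0 (shut) to 1.0 (fully open).
Only numpy, scipy, OpenCV 4.12 (cv2) and the standard library are available. Lean on these libraries where they do the work, as an engineer would, in place of code of your own. Each camera call takes 0.05 s, during which the arm holds its last target. There are 200 camera calls.

## Working session

There is one attempt and no reset: what is moved stays moved. The work goes in short steps, Python scripts to look and compute and a shell command to move; the robot and the scene stay as the last step left them, time stands still between calls to the robot, and variables do not carry over. Pictures are saved under pics/ and viewed, about 8 in all and at most 12, crops included, and the job is handed in when it is done.

```bash
mkdir -p pics
cat > h.py <<'E'
import numpy as np, cv2
from workcell import manip, eyes, workorder
def snap(n,f,crop=None,s=1):
    im=eyes.grab_frame(n)[:,:,::-1]; cv2.imwrite('pics/raw_'+f,im)
    if crop: im=im[crop[1]:crop[3],crop[0]:crop[2]]
    cv2.imwrite('pics/'+f,cv2.resize(im,None,fx=s,fy=s,interpolation=cv2.INTER_CUBIC))
def ray(n,u,v,z,c=None):
    c=c or eyes.get_calibration(n); R=np.array(c['R']);t=np.array(c['t'])
    d=R.T@np.array([(u-c['cx'])/c['fx'],(v-c['cy'])/c['fy'],1]);o=-R.T@t
    return o+d*(z-o[2])/d[2]
def proj(n,X,c=None):
    c=c or eyes.get_calibration(n); p=np.array(c['R'])@np.array(X)+np.array(c['t'])
    return c['fx']*p[0]/p[2]+c['cx'],c['fy']*p[1]/p[2]+c['cy']
E
python3 - <<'E'
from h import *
snap('top','top1.png',None,1.25); snap('scene','scene1.png',None,1.25)
s=manip.read_state();print(s)
for n in('top','scene'):
  c=eyes.get_calibration(n);print(n,c['fx'],c['fy'],-np.array(c['R']).T@np.array(c['t']))
E
```

```text
{'t': 0.1, 'q': array([ 1.03578752,  0.52195436, -0.03631988,  1.59994316,  0.02122406,
        1.02113026, -0.11276923]), 'qd': array([-0.00076562, -0.00203389,  0.00066279, -0.00179148,  0.00056169,
        0.00100181, -0.00137253]), 'effort': array([ 5.40135559e-03, -9.28471398e+01,  1.98598087e+00, -3.70531082e+01,
        1.84496393e-02,  5.43348186e-03,  1.38372711e-04]), 'ee_pos': array([ 0.27997781, -0.55843647,  0.23078622]), 'eef_rot': array([-3.05615560e+00, -7.23375460e-01,  5.28803315e-04]), 'force': array([-0.3420457 ,  0.64279207, -0.76190622]), 'ft_torque': array([ 0.00084931, -0.02402497, -0.00428628]), 'width': 1.0013885258813866}
top 612.6921841918522 612.6921841918522 [ 0.41475804 -0.00365872  1.54618717]
scene 585.892716073772 585.892716073772 [1.37994138 0.47915542 0.95581586]
```

View pics/top1.png

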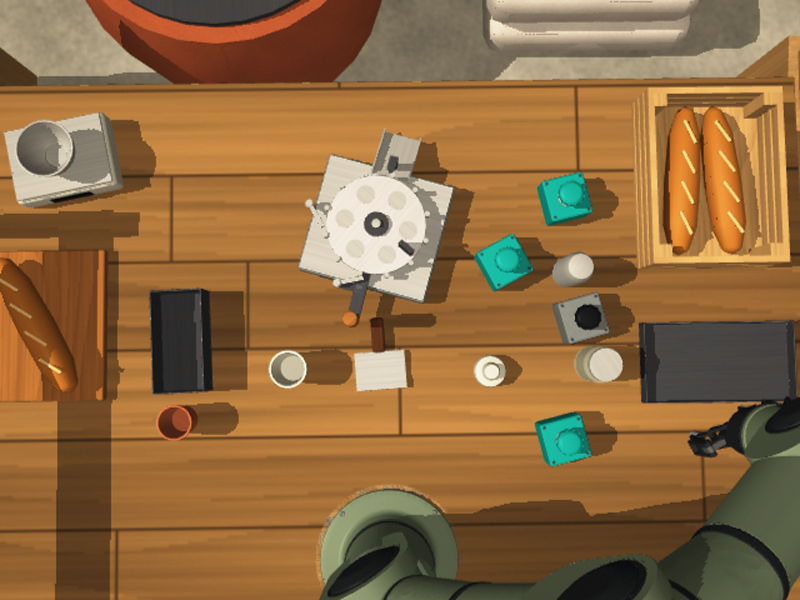

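View pics/scene1.png

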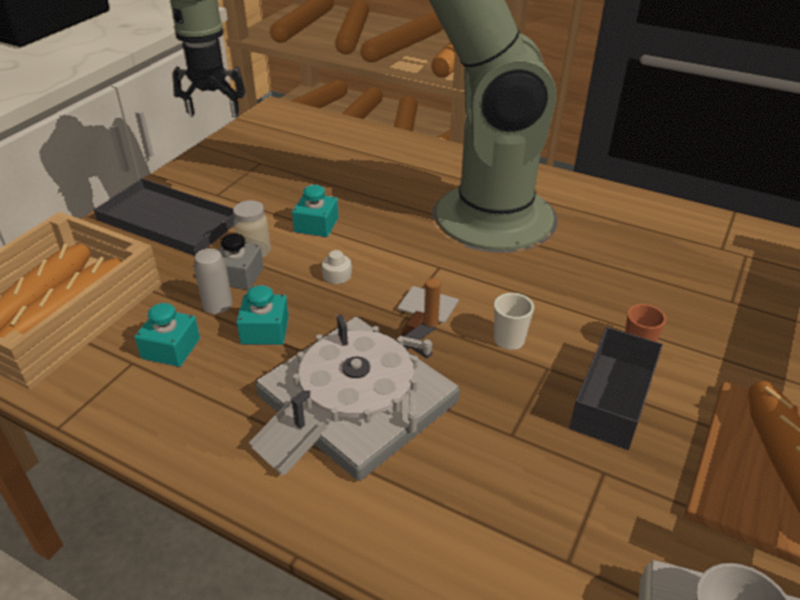

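Top view (1.25x): plate hub at about (376,223), fin (406,247), pointer (392,163), lever handle top (351,319), grey stop box with black button (588,317), shaker (573,270), jar (600,365). I'll enlarge the feeder and the box for finer pixel positions.

Run:
```python
from h import *
im=cv2.imread('pics/raw_top1.png')
a=cv2.resize(im[95:275,230:370],None,fx=3.3,fy=3.3,interpolation=cv2.INTER_CUBIC)
b=cv2.resize(im[195:315,435:510],None,fx=4,fy=4,interpolation=cv2.INTER_CUBIC)
h=max(a.shape[0],b.shape[0]);o=np.zeros((h,a.shape[1]+b.shape[1],3),np.uint8)
o[:a.shape[0],:a.shape[1]]=a;o[:b.shape[0],a.shape[1]:]=b;print(a.shape,o.shape)
cv2.imwrite('pics/crop1.png',o)
for n,u,v,z in[('hub',376,223,.085),('fin',406,247,.128),('ptr',392,163,.103),('grip',351,319,.157),('btn',588,317,.1),('shak',573,264,.128),('jar',603,363,.11)]: print(n,ray('top',u/1.25,v/1.25,z).round(4))
```

```text
(594, 462, 3) (594, 762, 3)
hub [0.657  0.0173 0.085 ]
fin [ 0.6041 -0.0387  0.128 ]
ptr [ 0.7692 -0.0148  0.103 ]
grip [0.47   0.0636 0.157 ]
btn [ 0.4705 -0.3818  0.1   ]
shak [ 0.5685 -0.3493  0.128 ]
jar [ 0.3836 -0.4049  0.11  ]
```

View pics/crop1.png

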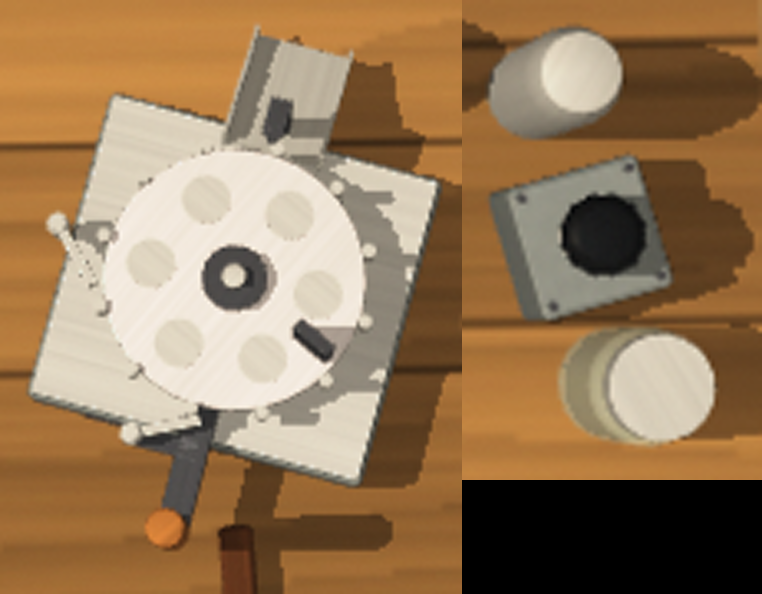

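```bash
cat >> h.py <<'E'
A=lambda u,v:(u/3.3+230,v/3.3+95)
B=lambda u,v:((u-462)/4+435,v/4+195)
E
python3 - <<'E'
from h import *
r=lambda p,z:ray('top',*p,z)[:2]
cor=np.array([r(A(*p),.048) for p in[(115,95),(440,182),(358,486),(30,395)]])
print('deck c',cor.mean(0),np.diff(cor,axis=0))
hub=r(A(235,280),.082);print('disc',hub)
ptr=r(A(280,112),.103)-hub; print('ptr ang',np.degrees(np.arctan2(*ptr[::-1])),np.hypot(*ptr))
for i in range(3): d=cor[i+1]-cor[i];print('edge',np.degrees(np.arctan2(d[1],d[0])))
g=r(A(165,528),.157);d=g-hub;print('grip',g,np.degrees(np.arctan2(d[1],d[0])),np.hypot(*d))
f=r(A(313,337),.128);d=f-hub;print('fin',f,np.degrees(np.arctan2(d[1],d[0])),np.hypot(*d))
bc=np.array([r(B(*p),.06) for p in[(490,195),(636,155),(672,285),(527,322)]])
print('box',bc.mean(0),'btn',r(B(603,235),.1),'shaker',r(B(582,72),.128),'jar',r(B(661,388),.11),'mug',r((288/1.25,369/1.25),.085))
E
```

```text
deck c [0.65296993 0.01637463] [[-0.06893614 -0.24299934]
 [-0.22749568  0.06493871]
 [ 0.07084867  0.24303556]]
disc [0.65400075 0.01641642]
ptr ang -16.089838695151276 0.12352921639415358
edge -105.83803396210224
edge 164.06858985140133
edge 73.74776909479449
grip [0.47049325 0.06545549] 165.03834819081152 0.18994692572793473
fin [ 0.60525928 -0.03880828] -131.4317128587297 0.0736579852213749
box [ 0.46930225 -0.37861777] btn [ 0.47011924 -0.38145498] shaker [ 0.56411256 -0.36460856] jar [ 0.3797966  -0.41024844] mug [0.37932527 0.18769724]
```

```bash
python3 -m pendant '[[5,4.5,0,0,0,0],[10,9,0,0,0,0],[15,14,0,0,0,0],[19,17.85,0,0,0,0],[19,17.85,0,0,0,0],[19,17.85,0,0,0,0],[19,17.85,-4,0,0,0],[19,17.85,-8,0,0,0],[19,17.85,-12,0,0,0],[19,17.85,-12,0,0,0],[19,17.85,-12,0,0,0]]' 0 30
```

```text
t: 1.2
ee_pos: [0.47, -0.3804, 0.1118]
eef_rot: [-3.057, -0.723, 0.001]
force: [0.5, -0.4, 1.6]
width: 0.001
```

Run:
```python
from h import *
snap('scene','scene2.png',(100,120,340,300),3)
```

```text
(no output)
```

View pics/scene2.png

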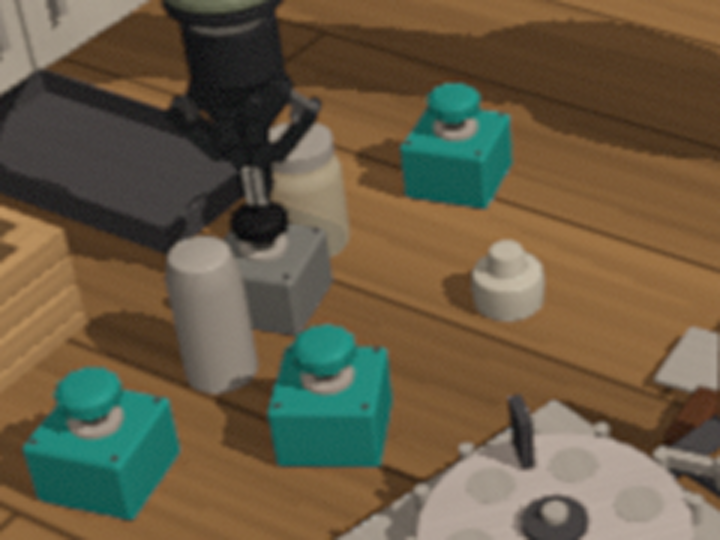

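The shut fingers (tip about (258,203) in the crop) stand centred over the black button (260,222), clear of jar and shaker. Pressing now.

```bash
python3 -m pendant '[[0,0,-0.8,0,0,0],[0,0,-1.4,0,0,0],[0,0,-1.9,0,0,0],[0,0,-2.3,0,0,0],[0,0,-2.3,0,0,0],[0,0,-2.3,0,0,0]]'
```

```text
t: 1.85
ee_pos: [0.4703, -0.3803, 0.0885]
eef_rot: [3.057, 0.723, 0.0]
force: [1.0, -2.0, 4.2]
width: -0.003
```

```bash
python3 -m pendant '[[0,0,-0.1,0,0,0],[0,0,-0.1,0,0,0],[0,0,1,0,0,0],[0,0,4,0,0,0],[0,0,8,0,0,0],[0,0,11,0,0,0],[0,0,11,0,0,0],[0,0,11,0,0,0]]'
python3 - <<'E'
from h import *
snap('scene','scene3.png',(150,170,270,260),5)
c=eyes.get_calibration('scene')
for z in(.1,.092):
  u,v=proj('scene',[.470,-.381,z],c);print(z,(u-150)*5,(v-170)*5)
# lever geometry: grip pos vs q, and jaw tangent angle
h=np.array([.6537,.0164]);y=np.radians(-16)
for q in(0,.1,.2,.3,.37,.5,.6,.7):
  a=np.pi-.35+q+y;print(q,(h+.19*np.array([np.cos(a),np.sin(a)])).round(4),'arm deg',round(np.degrees(a),1))
E
```

```text
t: 2.65
ee_pos: [0.47, -0.3801, 0.1991]
eef_rot: [3.057, 0.723, 0.001]
force: [-0.6, -0.8, -1.2]
width: -0.003
0.1 183.95083532802587 100.36434338443954
0.092 186.16242327716094 113.29273969898011
0 [0.5001 0.1282] arm deg 143.9
0.1 [0.4897 0.1123] arm deg 149.7
0.2 [0.4809 0.0955] arm deg 155.4
0.3 [0.4739 0.0778] arm deg 161.1
0.37 [0.47   0.0651] arm deg 165.1
0.5 [0.4653 0.0409] arm deg 172.6
0.6 [0.4638 0.022 ] arm deg 178.3
0.7 [0.4642 0.003 ] arm deg 184.1
```

View pics/scene3.png

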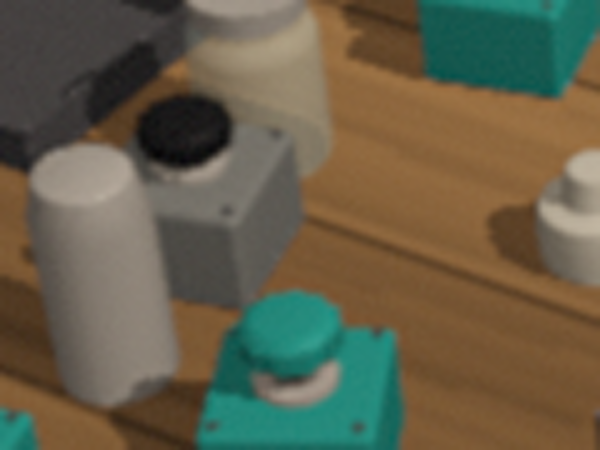

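The button's head centre sits at about (187,118), matching the latched height (predicted row 113, versus 100 if out), so it is latched. Now to the lever.

```bash
python3 -m pendant '[[0,5,0.5,0,0,-8],[0,10,0.5,0,0,-16],[0,15,0.5,0,0,-24],[0,20,0.5,0,0,-32],[0,25,0.5,0,0,-41],[0,30,0.5,0,0,-41],[0,35,0.5,0,0,-41],[0,40,0.5,0,0,-41],[0,44.5,0.5,0,0,-41],[0,44.5,0.5,0,0,-41],[0,44.5,0.5,0,0,-41]]' 5
python3 - <<'E'
from h import *
print(manip.read_state()['q'].round(2))
snap('wrist','w1.png')
c=eyes.get_calibration('wrist')
for z in(.157,.1):print(proj('wrist',[.470,.065,z],c), proj('wrist',list(manip.read_state()['ee_pos']),c))
E
```

```text
t: 3.8
ee_pos: [0.4694, 0.0661, 0.2025]
eef_rot: [3.117, -0.388, -0.003]
force: [-0.0, -1.8, 0.4]
width: 0.582
[-0.23  0.32 -0.04  2.01  0.02  0.81 -2.1 ]
(np.float64(315.65599734107354), np.float64(267.54931626122067)) (np.float64(317.047167822538), np.float64(309.02550852056487))
(np.float64(315.7877578586086), np.float64(236.2259804328412)) (np.float64(317.047167822538), np.float64(309.02550852056487))
```

View pics/w1.png

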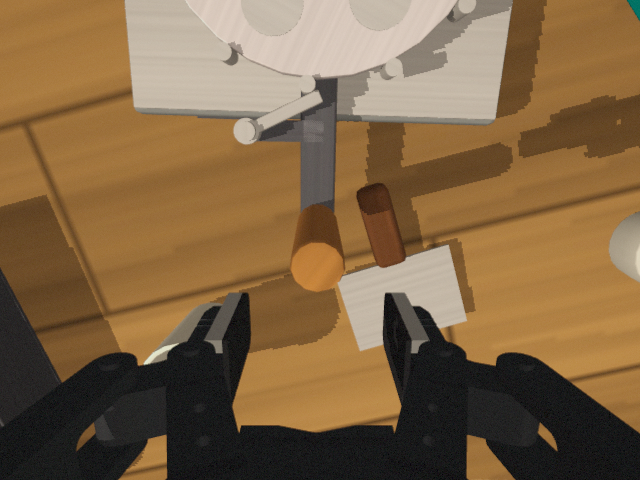

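The handle top is at (317,266), 2 px from its prediction. Lower around it and close to a loose cage.

```bash
python3 -m pendant '[[0,0,-4,0,0,0],[0,0,-7,0,0,0],[0,0,-10.4,0,0,0],[0,0,-10.4,0,0,0],[0,0,-10.4,0,0,0]]' 5 && python3 -m pendant '[[0,0,0,0,0,0],[0,0,0,0,0,0],[0,0,0,0,0,0],[0,0,0,0,0,0]]' 3.3 20 && python3 -m pendant '[[0.4,1.3,0,0,0,0],[1.1,3.05,0,0,0,0],[2,4.7,0,0,0,0],[2.7,5.85,0,0,0,0],[2.7,5.85,0,0,0,0],[2.7,5.85,0,0,0,0]]'
```

```text
t: 4.35
ee_pos: [0.4699, 0.0635, 0.0996]
eef_rot: [3.116, -0.396, -0.002]
force: [-0.3, 0.0, 0.9]
width: 0.588
t: 4.75
ee_pos: [0.4704, 0.0648, 0.0999]
eef_rot: [-3.117, 0.393, -0.002]
force: [0.3, -0.5, -0.3]
width: 0.387
t: 5.35
ee_pos: [0.4969, 0.1232, 0.0992]
eef_rot: [3.117, -0.392, -0.001]
force: [-1.2, 0.1, -0.1]
width: 0.382
```

```bash
python3 -m pendant '[[-0.7,-1.1,0,0,0,0],[-1.6,-2.8,0,0,0,0],[-2.3,-4.6,0,0,0,0],[-2.8,-6.4,0,0,0,0],[-3.15,-8.25,0,0,0,0],[-3.3,-10.15,0,0,0,0],[-3.3,-11.1,0,0,0,0],[-3.25,-12.05,0,0,0,0],[-3.25,-12.4,0,0,0,0],[-3.25,-12.4,0,0,0,0],[-3.25,-12.4,0,0,0,0]]'
python3 - <<'E'
from h import *
s=manip.read_state();print(s['force'],s['width'])
snap('top','t2.png',(230,95,370,275),3.3)
E
```

```text
t: 6.45
ee_pos: [0.4645, 0.0004, 0.0993]
eef_rot: [-3.116, 0.391, 0.001]
force: [-2.5, 8.5, 2.8]
width: 0.382
[-2.47072695  8.48466965  2.8003276 ] 0.38211259232339206
```

View pics/t2.png

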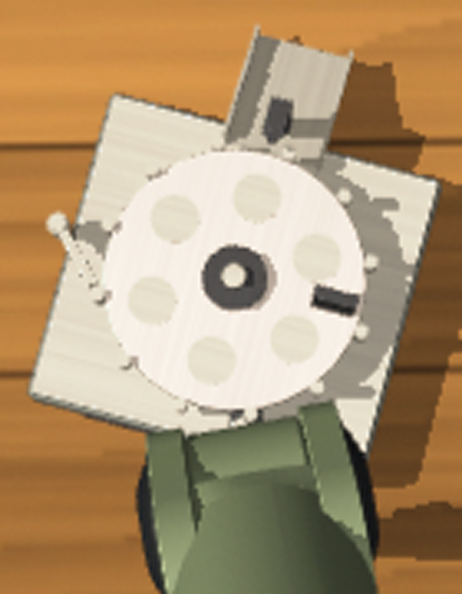

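The lever is at its forward stop (8.5 N reaction, y as computed). The fin at about (336,298) is now roughly 90° short, so three strokes remain. I'll do two, then look.

```bash
F='python3 -m pendant'; python3 -m pendant '[[-0.05,2.25,0,0,0,0],[0.1,4.15,0,0,0,0],[0.45,6,0,0,0,0],[0.95,7.8,0,0,0,0],[1.65,9.6,0,0,0,0],[2.55,11.3,0,0,0,0],[3.25,12.4,0,0,0,0],[3.25,12.4,0,0,0,0]]' && python3 -m pendant '[[-0.7,-1.1,0,0,0,0],[-1.6,-2.8,0,0,0,0],[-2.3,-4.6,0,0,0,0],[-2.8,-6.4,0,0,0,0],[-3.15,-8.25,0,0,0,0],[-3.3,-10.15,0,0,0,0],[-3.3,-11.1,0,0,0,0],[-3.25,-12.05,0,0,0,0],[-3.25,-12.4,0,0,0,0],[-3.25,-12.4,0,0,0,0],[-3.25,-12.4,0,0,0,0]]' && python3 -m pendant '[[-0.05,2.25,0,0,0,0],[0.1,4.15,0,0,0,0],[0.45,6,0,0,0,0],[0.95,7.8,0,0,0,0],[1.65,9.6,0,0,0,0],[2.55,11.3,0,0,0,0],[3.25,12.4,0,0,0,0],[3.25,12.4,0,0,0,0]]' && python3 -m pendant '[[-0.7,-1.1,0,0,0,0],[-1.6,-2.8,0,0,0,0],[-2.3,-4.6,0,0,0,0],[-2.8,-6.4,0,0,0,0],[-3.15,-8.25,0,0,0,0],[-3.3,-10.15,0,0,0,0],[-3.3,-11.1,0,0,0,0],[-3.25,-12.05,0,0,0,0],[-3.25,-12.4,0,0,0,0],[-3.25,-12.4,0,0,0,0],[-3.25,-12.4,0,0,0,0]]'
python3 - <<'E'
from h import *
snap('top','t3.png',(230,95,370,275),3.3)
E
```

```text
t: 7.3
ee_pos: [0.4977, 0.1246, 0.0992]
eef_rot: [-3.117, 0.39, -0.001]
force: [-0.1, -0.8, 0.0]
width: 0.387
t: 8.4
ee_pos: [0.4644, 0.0004, 0.0993]
eef_rot: [-3.116, 0.391, 0.001]
force: [-3.5, 9.6, 2.7]
width: 0.387
t: 9.2
ee_pos: [0.4978, 0.1246, 0.0992]
eef_rot: [-3.117, 0.39, -0.001]
force: [-0.5, 0.7, 0.6]
width: 0.385
t: 10.3
ee_pos: [0.4644, 0.0004, 0.0993]
eef_rot: [-3.116, 0.391, 0.001]
force: [-2.4, 8.8, 3.1]
width: 0.39
```

View pics/t3.png

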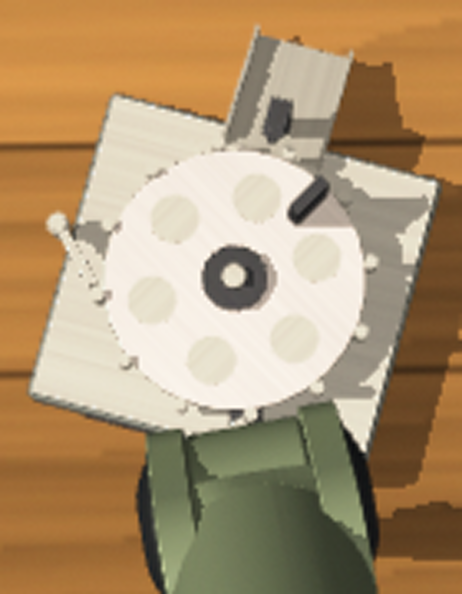

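The fin, at about (310,199), is now about 30° clockwise of the pointer (280,115). One more stroke brings it there.

```bash
python3 -m pendant '[[-0.05,2.25,0,0,0,0],[0.1,4.15,0,0,0,0],[0.45,6,0,0,0,0],[0.95,7.8,0,0,0,0],[1.65,9.6,0,0,0,0],[2.55,11.3,0,0,0,0],[3.25,12.4,0,0,0,0],[3.25,12.4,0,0,0,0]]' && python3 -m pendant '[[-0.7,-1.1,0,0,0,0],[-1.6,-2.8,0,0,0,0],[-2.3,-4.6,0,0,0,0],[-2.8,-6.4,0,0,0,0],[-3.15,-8.25,0,0,0,0],[-3.3,-10.15,0,0,0,0],[-3.3,-11.1,0,0,0,0],[-3.25,-12.05,0,0,0,0],[-3.25,-12.4,0,0,0,0],[-3.25,-12.4,0,0,0,0],[-3.25,-12.4,0,0,0,0],[-3.25,-12.4,0,0,0,0]]'
python3 - <<'E'
from h import *
snap('top','t4.png',(230,95,370,275),3.3)
h=np.array([.6537,.0164]);a=np.radians(-16)
u,v=proj('top',list(h+.075*np.array([np.cos(a),np.sin(a)]))+[.128]);print('target px',(u-230)*3.3,(v-95)*3.3)
E
```

```text
t: 11.15
ee_pos: [0.4978, 0.1245, 0.0992]
eef_rot: [-3.117, 0.39, -0.001]
force: [0.3, -0.1, -1.3]
width: 0.384
t: 12.35
ee_pos: [0.4644, 0.0004, 0.0993]
eef_rot: [-3.116, 0.391, 0.001]
force: [-2.9, 9.1, 3.7]
width: 0.389
target px 261.99120683878397 168.8053679732016
```

View pics/t4.png

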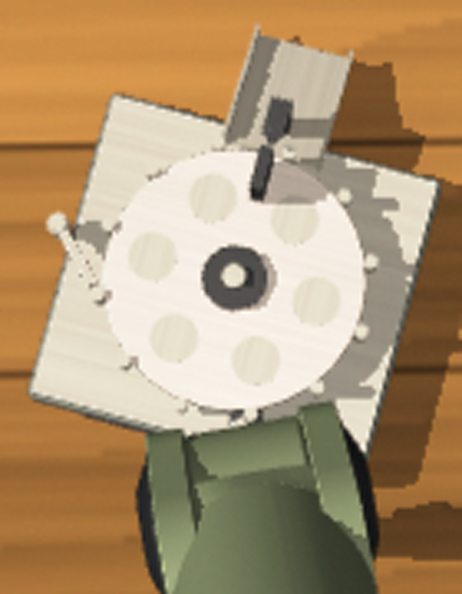

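The fin's top is at about (263,170), against a predicted target of (262,169), so it stands at the pointer. I'll let go, rise, and return over the button.

```bash
python3 -m pendant '[[0,0.25,0,0,0,0],[0,0.25,0,0,0,0],[0,0.25,0,0,0,0],[0,0.25,0,0,0,0],[0,0.25,4,0,0,0],[0,0.25,8,0,0,0],[0,0.25,11,0,0,0],[0,0.25,11,0,0,0]]' 5.5 && python3 -m pendant '[[0,-5,0,0,0,8],[0,-10,0,0,0,16],[0,-15,0,0,0,24],[0.5,-20,0,0,0,32],[0.5,-25,0,0,0,40],[0.5,-30,0,0,0,48],[0.5,-35,0,0,0,56],[0.55,-38.3,0,0,0,60],[0.55,-38.3,0,0,0,60],[0.55,-38.3,0,0,0,60],[0.55,-38.3,0,0,0,60]]' 7.5
python3 - <<'E'
from h import *
s=manip.read_state();print(s['q'].round(2),s['ee_pos'])
snap('wrist','w2.png')
print(proj('wrist',[.470,-.381,.092]))
E
```

```text
t: 13.2
ee_pos: [0.4663, 0.0017, 0.2128]
eef_rot: [-3.116, 0.394, -0.009]
force: [0.0, -0.5, -0.4]
width: 0.644
t: 14.3
ee_pos: [0.4696, -0.3813, 0.2084]
eef_rot: [-2.895, -1.216, 0.001]
force: [-0.2, -0.0, -0.2]
width: 0.879
[ 0.68  0.52 -0.14  1.67  0.09  0.96 -0.27] [ 0.46961323 -0.38128224  0.20837438]
(np.float64(317.81082057133403), np.float64(232.56379889243703))
```

View pics/w2.png

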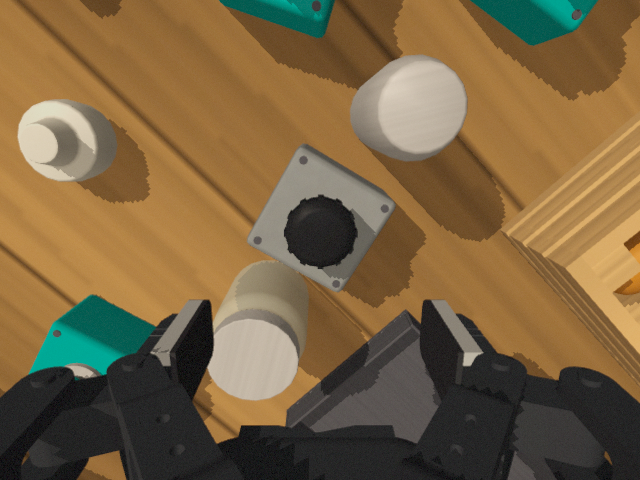

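The button is at (320,231), against the predicted (318,233). Jar and shaker are clear of the jaw line. Lower, grip the head and check.

```bash
python3 -m pendant '[[0,0,-4,0,0,0],[0,0,-8,0,0,0],[0,0,-12,0,0,0],[0,0,-14.1,0,0,0],[0,0,-14.1,0,0,0],[0,0,-14.1,0,0,0]]' && python3 -m pendant '[[0,0,0,0,0,0],[0,0,0,0,0,0],[0,0,0,0,0,0],[0,0,0,0,0,0],[0,0,0,0,0,0],[0,0,0,0,0,0]]' 4.2 25
```

```text
t: 14.95
ee_pos: [0.4707, -0.3805, 0.069]
eef_rot: [2.895, 1.22, 0.0]
force: [-0.3, -0.5, 1.0]
width: 0.874
t: 15.55
ee_pos: [0.4715, -0.3821, 0.0698]
eef_rot: [2.893, 1.217, 0.003]
force: [5.2, -3.5, 2.2]
width: 0.548
```

Gripped at 47 mm. Twist clockwise, then let go.

```bash
python3 -m pendant '[[0,0,0,0,0,-7],[0,0,0,0,0,-14],[0,0,0,0,0,-21],[0,0,0,0,0,-28],[0,0,0,0,0,-35],[0,0,0,0,0,-42],[0,0,0,0,0,-48],[0,0,0,0,0,-52],[0,0,0,0,0,-52],[0,0,0,0,0,-52]]' && python3 -c "
from h import *
s=manip.read_state();print(s['ft_torque'],s['force'])" && python3 -m pendant '[[0,0,0,0,0,0],[0,0,0,0,0,0],[0,0,0,0,0,0],[0,0,0,0,0,0]]' 7.5 && python3 -m pendant '[[0,0,5,0,0,0],[0,0,10,0,0,0],[0,0,15,0,0,0],[0,0,18,0,0,0],[-3,-3,18,0,0,0],[-6,-6,18,0,0,0],[-9,-9,18,0,0,0],[-12,-12,18,0,0,0],[-12,-12,18,0,0,0]]'
python3 - <<'E'
from h import *
snap('scene','s9.png')
im=cv2.imread('pics/raw_s9.png');a=cv2.resize(im[170:260,150:270],(600,450),interpolation=cv2.INTER_CUBIC)
snap('top','t9.png');b=cv2.imread('pics/raw_t9.png')
cv2.imwrite('pics/end.png',np.hstack([a[:,:400],cv2.resize(b[95:275,230:370],(350,450))]))
cv2.imwrite('pics/diff.png',cv2.absdiff(b,cv2.imread('pics/raw_top1.png')))
E
```

```text
t: 16.55
ee_pos: [0.4725, -0.3843, 0.0706]
eef_rot: [3.131, -0.176, 0.01]
force: [9.6, -14.8, 2.7]
width: 0.55
[-3.02893587 -1.9215746   0.12905655] [  9.57645937 -14.8018836    2.71384733]
t: 16.95
ee_pos: [0.4701, -0.3809, 0.0683]
eef_rot: [-3.136, 0.174, 0.0]
force: [1.1, 0.5, 0.2]
width: 0.876
t: 17.85
ee_pos: [0.3447, -0.5051, 0.2484]
eef_rot: [3.134, -0.186, -0.003]
force: [1.0, 1.0, -0.1]
width: 0.877
```

View pics/end.png

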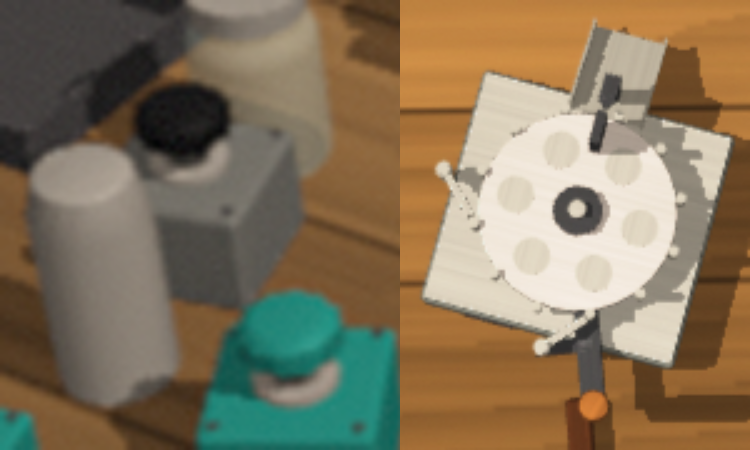

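View pics/diff.png

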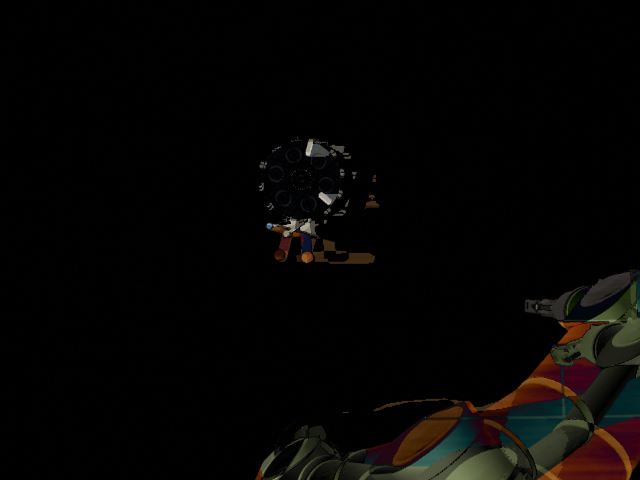

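The button's head has risen: its centre is now about (183,105) in the left crop, was (187,118), and the collar shows below it. The fin is still in line with the pointer. The difference picture shows changes only at the plate, lever and arm, so no bystander moved.

```bash
python3 -c "
from h import *
print(manip.read_state()['force']);print(workorder.sign_off())"
```

```text
[0.47490747 0.34804892 0.87263315]
the job is handed in; nothing more can be done
None
```

The job is handed in: I latched the stop button, pumped the fin round to the pointer, then twisted the button so that it sprang out. It took about 18 s on the robot's clock. The sign-off gives no verdict, so these results rest on my own checks.

- **Button latched:** I pressed with shut fingers to a little past 11 mm. The picture then showed the head at its latched height.
- **Fin at the pointer:** Four full forward strokes of the lever, with the handle held loosely between the fingers, brought the fin to within about 2 px (crop scale, roughly 1–2 mm) of the computed target.
- **Button out again:** I gripped the head, turned the tool 52° clockwise and let go. The last picture shows the head raised to its out height.
- **End state:** The fin still stood at the pointer after the twist. The before-and-after top view shows no bystander moved, and the gripper is open and clear with about 1 N or less on the wrist.

No checks failed or disagreed. The button heights were judged from the camera image, not measured directly.

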